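Load the tall battery pack into the flap-covered charger bay

ROBOT

A 6-joint arm with a two-finger parallel gripper is mounted at the origin on the work surface. World frame = base frame: x ahead of the robot, y to its left, z up, the work surface at z = 0. Lengths are in m, angles in rad, forces in N, time in s.
With the tool pointing down it reaches from about 0.225 to 0.725 m from the base axis. Payload 3.1 kg.
Tool frame: the origin (TCP) lies at the very end of the fingers, on their centre line; the grasp point (between the pads) lies 19 mm behind it; z points along the fingers, x is the direction in which the jaws open and shut, and the axes are right-handed (so a half turn about z gives the same grasp; the last joint's range is limited). The gripper opens to 85 mm and grips with 20 to 120 N. Pads are 22 mm wide; open, the fingers measure 114 mm over their backs; the gripper's body (76 mm by 85 mm) begins 54 mm behind the grasp point. The pads swing forward as they close: fully open they stand 13 mm farther back than shut.
Start: joints at [1.149, 0.048, 0.099, 1.622, 0, 1.443], TCP at [0.152, 0.502, 0.231] pointing down, gripper open.
Joint ranges: [-2.91, 2.91], [-0.99, 1.94], [-1.21, 1.42], [-2.12, 2.29], [-1.49, 1.47], [-3.14, 3.14]. Speed limits (rad/s): [2.79, 2.79, 3.14, 3.14, 3.14, 3.14].

INTERFACE

Orientations are given as a rotation vector (axis times angle).
In Python, from bench import ctrl, eyes, job gives the robot as it stands.
- The arm moves only by the tool move_arm, never from a script. Its argument "increments" is a list of rows, each a list of 5 numbers: the finger opening in mm, from 0 to 85.4, then the shift along the tool's x, y, z in mm, then the turn about the tool's z in degrees. In form: [[gripper, dx, dy, dz, yaw], ...]. A call has 1 to 10 rows; each row shifts and turns the commanded pose from where the row before left it, along the tool's axes as they then stand; what a row does not reach is not made up. A row lasts 1/12 s, in which the tool goes at most 41.7 mm and 7.16 degrees, less where a joint would pass 70% of its speed; a pose out of reach is approached as far as the arm can. A call with a gripper value outside its range is refused whole. The fingers move at their own pace and stop on an object; "newtons" is the grip in N (left out, the last holds). Time passes only in rows, so rows that do not move let the fingers close. It gives the time, the measured TCP pose, the force and the opening at its end, in the units of the state.
- ctrl.read_state(): the state, without advancing time (a new reading comes with each control period).
- eyes.read_camera(name): name is "scene" or "top"; returns the picture (400x640x3 uint8, red, green, blue); there is no depth.
- eyes.camera_info(name): a dict with "intrinsics" (3x3 intrinsics, pixels), "k1" (the pictures are not rectified: a ray, as slopes to the right and down, at radius r is drawn at 1 + k1 r^2 times it, then the intrinsics apply), "R" (3x3) and "t" (3): a world point X has camera coordinates R X + t. Camera axes: x right, y down, z forward; pixel columns grow to the right and rows downward; lengths in m; the calibration is good to about 2 mm. A picture is of the moment at which its call begins. camera_info takes no time and is no camera call.
- job.finish_job(): hands the job in, once; it reports no verdict.
The state is a dict: "clock": time; "joints": joint angles; "qvel": joint speeds; "effort": joint torques, N m; "tool_pos": TCP position; "ee_rot": TCP orientation; "force": force on the tool from outside, world axes, zero at the start; "ft_torque": the same for the moment, N m; "opening": finger opening in m.
Only numpy, scipy, OpenCV 4.12 (cv2) and the standard library are available. Lean on these libraries where they do the work, as an engineer would, in place of code of your own. Each camera call takes 0.05 s, during which the arm holds its last target.

TASK

On the workshop bench, put the tall slim battery pack into the charger: hold it upright, push it down through the charger's sprung dust flap until it stands fully home on the bay floor, then let go and move clear. Keep it in hand while it opens the flap rather than dropping it in, and leave the short battery pack standing where it is.

Things in the scene. Friction and masses are not known exactly. Their poses are not given: they have to be found in the camera images.
- pack_center (a point): Centre (62.5 mm up) of the tall slim battery pack: loose upright black plastic block, 36 (x) x 62 (y) x 125 mm high, 0.2 to 0.3 kg, on the table. Either way round is alike. Grasp it across the 36 mm (fingers closing along its x) in its top 40 mm: home in the bay, its top 50 mm stick out.
- bay_mouth (a point): Aim point for the pack's middle, level with the top of the fixed grey charger (box 150 x 150 x 90 mm high), z up, x to the charger's rear. The mouth spans 30 mm in front of it, 36 behind, 43 each side; the box 52, 98 and 75. Pack's x goes along this x (either way round): 12 mm spare in front, 18 behind, 12 each side. Flat bay floor 75 mm below: home, the pack's centre is 12.5 mm below this point.
- flap (a joint): Aluminium flap (62 x 82 x 4 mm) in the mouth: 0 level and shut, up to 1.5 rad swung down into the bay. Hinged at the mouth's rear edge; a spring (0.1 N m) shuts it. Pressing it open takes about 5 N, more than the pack's weight; then it leans on the pack's rear face, at about 1.2 to 1.5 with the pack home, and may slide the released pack up to 12 mm forward, which is fine.
- short_pack_center (a point): Centre (30 mm up) of the short battery pack, a loose black plastic block 56 (x) x 62 (y) x 60 mm high on the table: a bystander to leave alone. A 180 mm spray can and a paper cup (over 0.45 m to the sides) and a screwdriver (far side) are also about, clear of the work.
There are look-alikes about, which are no part of the job. Leave any orange or pink look-alike of the part that bears pack_center alone.

How it is judged:
By the outcome, as a careful person would: the job done as asked, in the order asked, and still so for the second after the job is handed in, with the robot touching nothing.
It also fails if it takes over 40 s, if anything falls off the work surface, if the arm or the gripper's body presses on something with over 40 N, if the wrist force passes 120 N, or if a joint passes its speed limit or range.

## Working session

There is one attempt and no reset: what is moved stays moved. The work goes in short steps, Python scripts to look and compute and a tool call to move; the robot and the scene stay as the last step left them, time stands still between calls to the robot, and variables do not carry over. Pictures are saved under pics/ and viewed, and the job is handed in when it is done.

Besides the shell and the picture viewer there is one more tool, called after "Emit:" by a JSON object that holds its "op" and its "data". move_arm: Moves the arm, as the interface text tells. Its arguments: {"type":"object","properties":{"increments":{"type":"array","items":{"type":"array","items":{"type":"number"}}},"newtons":{"type":"number"}},"required":["increments"]}

```bash
mkdir -p pics; ls
python3 - <<'E'
from bench import ctrl,eyes,job
import cv2
print(ctrl.read_state())
for n in("scene","top"):
    i=eyes.read_camera(n); cv2.imwrite(f"pics/{n}0.png",i[:,:,::-1]); print(n,eyes.camera_info(n))
E
```

```text
pics
{'clock': 0.0, 'joints': array([ 1.14921999e+00,  4.87476407e-02,  9.75821372e-02,  1.62199784e+00,
       -2.27415592e-05,  1.44298702e+00]), 'qvel': array([ 0.00096818, -0.00018788, -0.00182593, -0.00029335,  0.00060812,
        0.00046971]), 'effort': array([-9.30538658e-05, -3.38785744e+01,  3.20013356e+01,  2.02762149e-02,
       -8.36539380e-05,  8.90206309e-06]), 'tool_pos': array([0.15178868, 0.50193552, 0.23011091]), 'ee_rot': array([ 2.52169577,  1.87169753, -0.003225  ]), 'force': array([0.13343067, 0.03854374, 0.55845561]), 'ft_torque': array([ 0.02576995, -0.0087171 , -0.00310304]), 'opening': 0.08514308680315018}
scene {'intrinsics': array([[494.98422054,   0.        , 316.68383422],
       [  0.        , 494.98422054, 194.20459052],
       [  0.        ,   0.        ,   1.        ]]), 'k1': 0.030666398362867577, 'R': array([[ 0.31943265,  0.94731097, -0.02376351],
       [ 0.57414573, -0.21343007, -0.79044562],
       [-0.75386966,  0.23885042, -0.61207108]]), 't': array([-0.18196203, -0.22028584,  1.39395723])}
top {'intrinsics': array([[479.68731038,   0.        , 318.89721607],
       [  0.        , 479.68731038, 202.27170665],
       [  0.        ,   0.        ,   1.        ]]), 'k1': 0.02988662287696157, 'R': array([[ 0.0082649 , -0.9999265 ,  0.00887039],
       [-0.99062439, -0.00939705, -0.13629019],
       [ 0.13636353, -0.0076608 , -0.99062924]]), 't': array([0.01084091, 0.53891598, 0.86009039])}
```

View pics/scene0.png

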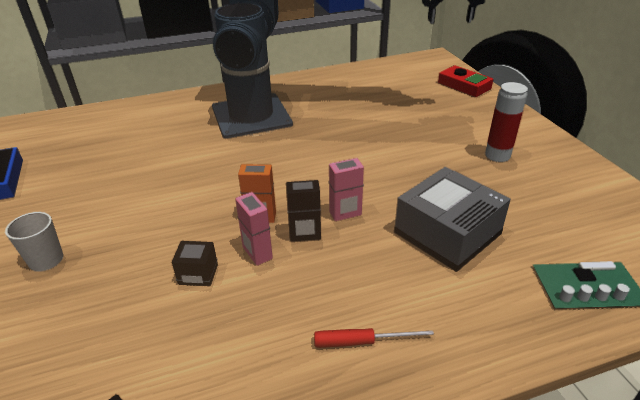

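View pics/top0.png

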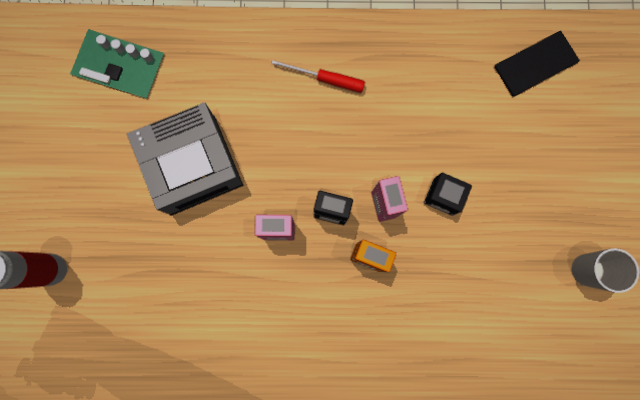

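The top view shows the tall black pack near (333,207), pink decoys at (274,226) and (390,198), an orange one at (375,256), the short pack at (449,194) and the charger at (187,160). In the scene view the tall pack is at (304,210) and the charger at (452,215). I'll zoom in on these.

```bash
cat > h.py <<'E'
import numpy as np,cv2
from bench import ctrl,eyes
def und(n,uv):
    c=eyes.camera_info(n);K=c["intrinsics"];uv=np.atleast_2d(np.array(uv,float))
    p=cv2.undistortPoints(uv.reshape(-1,1,2),K,np.array([c["k1"],0,0,0.])).reshape(-1,2)
    d=np.c_[p,np.ones(len(p))]@c["R"]; o=-c["R"].T@c["t"]
    return o,d,p
def onz(n,uv,z):
    o,d,_=und(n,uv); return o+d*((z-o[2])/d[:,2])[:,None]
def tri(a,b):
    P=[np.c_[eyes.camera_info(n)["R"],eyes.camera_info(n)["t"]] for n in("scene","top")]
    X=cv2.triangulatePoints(P[0],P[1],und("scene",a)[2].T,und("top",b)[2].T);return (X[:3]/X[3]).T
def proj(n,X):
    c=eyes.camera_info(n)
    return cv2.projectPoints(np.atleast_2d(np.array(X,float)),cv2.Rodrigues(c["R"])[0],c["t"],c["intrinsics"],np.array([c["k1"],0,0,0.]))[0].reshape(-1,2)
E
python3 - <<'E'
import cv2
def crop(n,x,y,w,h,s,o):
    i=cv2.imread(f"pics/{n}0.png")[y:y+h,x:x+w];cv2.imwrite(f"pics/{o}.png",cv2.resize(i,None,fx=s,fy=s,interpolation=cv2.INTER_CUBIC))
crop("top",240,165,160,110,5,"tpk"); crop("top",120,95,130,125,4.6,"tch"); crop("scene",230,150,140,120,5,"spk"); crop("scene",385,160,135,110,5,"sch")
E
```

```text
(no output)
```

View pics/tpk.png

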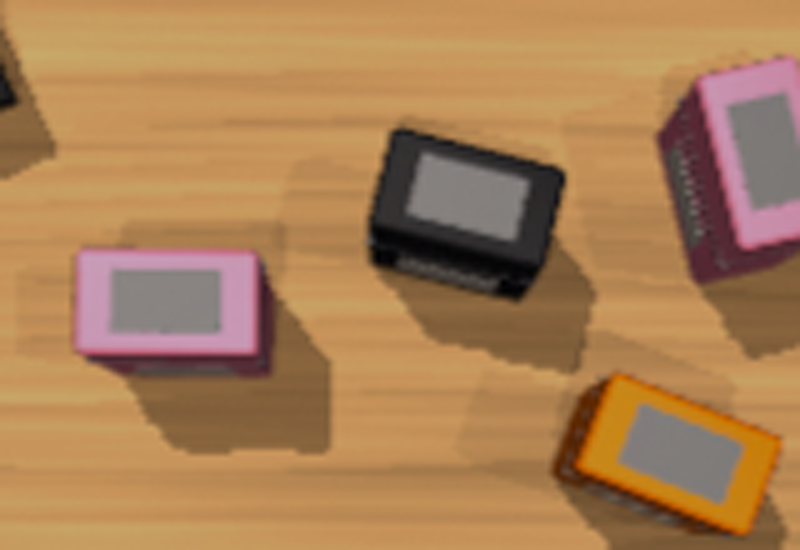

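View pics/tch.png

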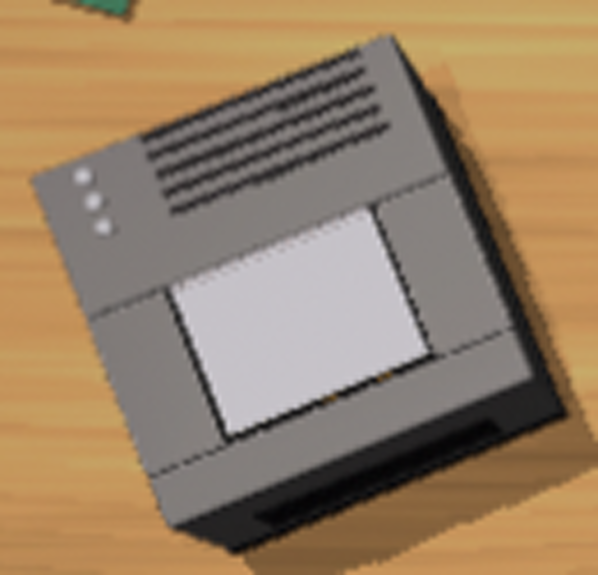

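View pics/spk.png

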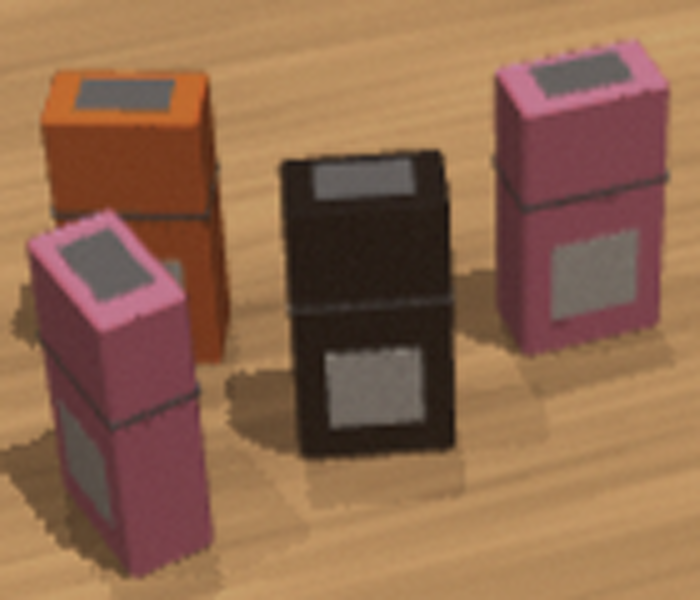

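View pics/sch.png

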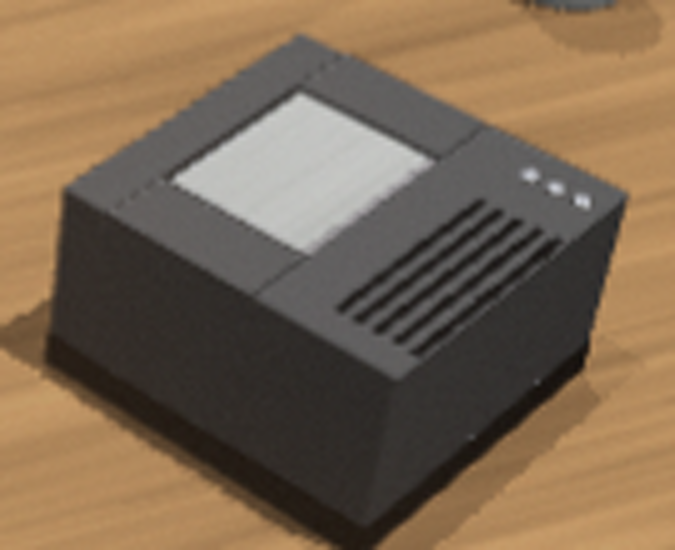

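Run:
```python
from h import *
np.set_printoptions(precision=4,suppress=True)
cv=lambda L,s,o:(np.array(L,float)+.5)/s-.5+np.array(o)
# order BL, BR, FR, FL
T=cv([(32,178),(392,35),(532,375),(170,525)],4.6,(120,95)); S=cv([(628,195),(400,380),(65,188),(300,35)],5,(385,160))
X=tri(S,T);print("box tri\n",X)
for n,p in(("top",T),("scene",S)):
    Y=onz(n,p,.09);print(n,"\n",Y[:,:2],[np.linalg.norm(Y[i]-Y[(i+1)%4]) for i in range(4)])
    u=(Y[0]+Y[1]-Y[2]-Y[3])[:2];v=(Y[0]+Y[3]-Y[1]-Y[2])[:2];c=Y.mean(0)[:2]
    a=np.arctan2(u[1],u[0]);b=np.arctan2(v[1],v[0])-np.pi/2;print("yaws",np.degrees([a,b]));m=(a+b)/2
    print("bay",c-.023*np.array([np.cos(m),np.sin(m)]))
# label corners by mask
for n,roi,c0 in(("top",(310,185,50,40),(333,204)),("scene",(284,176,40,20),(302.6,185.5))):
    im=cv2.imread(f"pics/{n}0.png");x,y,w,h=roi
    g=cv2.cvtColor(im,cv2.COLOR_BGR2HSV)[y:y+h,x:x+w]
    mk=((g[...,2]>75)&(g[...,1]<60)).astype(np.uint8)
    k,l,st,ce=cv2.connectedComponentsWithStats(mk)
    j=1+np.argmin(np.linalg.norm(ce[1:]+[x,y]-np.array(c0),axis=1))
    print(n,st[j],ce[j]+[x,y]); r=cv2.minAreaRect(np.argwhere(l==j)[:,::-1].astype(np.float32));print(r)
    np.save(f"{n}_lab.npy",ce[j]+[x,y])
a=np.load("scene_lab.npy");b=np.load("top_lab.npy")
print("label tri",tri([a],[b]),onz("top",[b],.125),onz("scene",[a],.125))
# pack top corners (hand)
T=cv([(395,130),(563,170),(541,264),(373,224)],5,(240,165));Y=onz("top",T,.125)
print(Y[:,:2],[np.linalg.norm(Y[i]-Y[(i+1)%4]) for i in range(4)],Y.mean(0))
d=Y[0]+Y[3]-Y[1]-Y[2];e=Y[0]+Y[1]-Y[2]-Y[3];print("y-axis yaw",np.degrees(np.arctan2(d[1],d[0]))-90,np.degrees(np.arctan2(e[1],e[0])))
L=onz("top",cv([(420,152),(530,182),(518,240),(407,207)],5,(240,165)),.125)
d=L[0]+L[3]-L[1]-L[2];e=L[0]+L[1]-L[2]-L[3];print("lab yaw",np.degrees(np.arctan2(d[1],d[0]))-90,np.degrees(np.arctan2(e[1],e[0])))
S=cv([(283,160),(440,152)],5,(230,150));print("scene near-edge",onz("scene",S,.125))
# decoys
print("pinkL,pinkR,orange",onz("top",[(273.5,225),(393,195),(375.5,255.5)],.125)[:,:2])
```

```text
box tri
 [[0.6522 0.359  0.088 ]
 [0.7122 0.2235 0.0878]
 [0.5766 0.1635 0.0889]
 [0.5173 0.2987 0.0885]]
top 
 [[0.652  0.3589]
 [0.7114 0.2229]
 [0.5767 0.1642]
 [0.5174 0.299 ]] [np.float64(0.14836860012300115), np.float64(0.14692322605681432), np.float64(0.14725056140394158), np.float64(0.1472781918165575)]
yaws [23.7824 23.6721]
bay [0.5933 0.252 ]
scene 
 [[0.6543 0.356 ]
 [0.7141 0.222 ]
 [0.5777 0.162 ]
 [0.5191 0.2965]] [np.float64(0.14676008092336937), np.float64(0.14901195118223157), np.float64(0.14676040130407447), np.float64(0.14768749839999812)]
yaws [23.7687 23.7967]
bay [0.5952 0.2499]
top [ 11  10  25  18 306] [333.1797 203.8627]
((23.264707565307617, 18.941177368164062), (22.79834747314453, 13.339459419250488), 14.03624439239502)
scene [  9   6  20   8 135] [302.3333 185.4   ]
((18.378173828125, 9.294416427612305), (6.76846981048584, 19.23670196533203), 85.91438293457031)
label tri [[ 0.5239 -0.0087  0.125 ]] [[ 0.5242 -0.0078  0.125 ]] [[ 0.5237 -0.0095  0.125 ]]
[[ 0.5466  0.017 ]
 [ 0.5334 -0.0398]
 [ 0.5015 -0.0324]
 [ 0.5145  0.0241]] [np.float64(0.05828962734158222), np.float64(0.0327957535257506), np.float64(0.05797177362690572), np.float64(0.03285563040481139)] [ 0.524  -0.0078  0.125 ]
y-axis yaw -12.978899984207402 -12.806795788959132
lab yaw -15.522124196685397 -12.123113421934628
scene near-edge [[ 0.5017 -0.0345  0.125 ]
 [ 0.5175  0.0225  0.125 ]]
pinkL,pinkR,orange [[ 0.4876  0.0919]
 [ 0.5402 -0.1088]
 [ 0.4384 -0.0784]]
```

Emit:
{"op": "move_arm", "data": {"increments": [[85,0,0,0,6.7],[85,0,0,0,6.7],[85,0,0,0,6.7],[85,0,0,0,6.7],[85,0,0,0,6.7],[85,0,0,0,6.7],[85,0,0,0,6.7]], "newtons": 50}}

```text
clock: 0.68
tool_pos: [0.1519, 0.5022, 0.2306]
ee_rot: [3.06, 0.705, -0.001]
force: [-0.2, -0.1, -0.1]
opening: 0.0852
```

Emit:
{"op": "move_arm", "data": {"increments": [[85,0,0,0,6.7],[85,0,0,0,6.7],[85,0,0,0,6.7],[85,0,0,0,6.7],[85,0,0,0,6.7],[85,0,0,0,6.7],[85,0,0,0,0]]}}

```text
clock: 1.27
tool_pos: [0.1519, 0.5022, 0.2306]
ee_rot: [3.117, -0.384, -0.001]
force: [0.0, 0.6, 0.6]
opening: 0.0851
```

```bash
cat >> h.py <<'E'
from scipy.spatial.transform import Rotation as Ro
def delta(target,yaw):
    s=ctrl.read_state();R=Ro.from_rotvec(s["ee_rot"]).as_matrix();w=np.degrees(np.arctan2(R[1,0],R[0,0]))
    print("t",round(s["clock"],2),"pos",s["tool_pos"].round(4),"xang",w.round(2),"q",s["joints"].round(2),"F",s["force"].round(1),"open",round(s["opening"],4),"tilt z",R[:,2].round(3))
    print("tool delta mm",(1000*R.T@(np.array(target)-s["tool_pos"])).round(1),"yaw",round((w-yaw+90)%180-90,2))
E
python3 -c "
from h import *
delta([.524,-.0085,.231],-14)"
```

```text
t 1.27 pos [0.1519 0.5022 0.2306] xang -14.04 q [1.15 0.05 0.1  1.62 0.   2.97] F [0.  0.6 0.6] open 0.0851 tilt z [-0.001 -0.001 -1.   ]
tool delta mm [484.9 405.1   0. ] yaw -0.04
```

Emit:
{"op": "move_arm", "data": {"increments": [[85,24,20,0,0],[85,24,20,0,0],[85,24,20,0,0],[85,24,20,0,0],[85,24,20,0,0],[85,24,20,0,0],[85,24,20,0,0],[85,24,20,0,0],[85,24,20,0,0],[85,24,20,0,0]]}}

```text
clock: 2.1
tool_pos: [0.3373, 0.2492, 0.2311]
ee_rot: [3.119, -0.375, -0.0]
force: [0.5, 0.8, 0.4]
opening: 0.0852
```

Emit:
{"op": "move_arm", "data": {"increments": [[85,24,20,0,0],[85,24,20,0,0],[85,24,20,0,0],[85,24,20,0,0],[85,24,20,0,0],[85,24,20,0,0],[85,24,20,0,0],[85,24,20,0,0],[85,5,5,0,0],[85,0,0,0,0]]}}

```text
clock: 2.93
tool_pos: [0.4888, 0.0413, 0.2304]
ee_rot: [3.118, -0.383, -0.002]
force: [-0.6, 1.1, -0.2]
opening: 0.0849
```

```bash
python3 -c "
from h import *
delta([.524,-.0085,.092],-14)
for n in('scene','top'):
    i=eyes.read_camera(n); cv2.imwrite(f'pics/{n}1.png',i[:,:,::-1])
"
```

```text
t 2.93 pos [0.4888 0.0413 0.2304] xang -14.0 q [-0.05 -0.04  0.01  1.62 -0.    1.76] F [-0.6  1.1 -0.2] open 0.0849 tilt z [-0.002 -0.    -1.   ]
tool delta mm [ 46.4  39.7 138.4] yaw 0.0
```

Emit:
{"op": "move_arm", "data": {"increments": [[85,15,13,0,0],[85,15,13,0,0],[85,10,9,0,0],[85,6,5,0,0],[85,0,0,0,0],[85,0,0,0,0]]}}

```text
clock: 3.53
tool_pos: [0.5229, -0.0062, 0.2313]
ee_rot: [-3.118, 0.38, 0.001]
force: [0.0, 0.8, -0.1]
opening: 0.085
```

```bash
python3 -c "
from h import *
delta([.524,-.0085,.092],-14)
for n in('scene','top'):
    i=eyes.read_camera(n); cv2.imwrite(f'pics/{n}1.png',i[:,:,::-1])
"
```

```text
t 3.53 pos [ 0.5229 -0.0062  0.2313] xang -13.9 q [-0.14  0.04  0.09  1.62  0.    1.67] F [ 0.   0.8 -0.1] open 0.085 tilt z [-0.001  0.001 -1.   ]
tool delta mm [  1.8   2.  139.3] yaw 0.1
```

View pics/scene1.png

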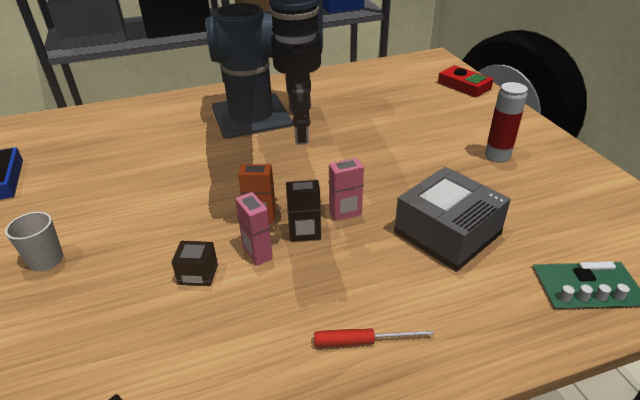

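The open gripper is at (302,135), directly above the tall pack at (304,210), and nothing has moved. I'm descending to 60 mm above grasp height, then the rest of the way.

Emit:
{"op": "move_arm", "data": {"increments": [[85,1.8,2,10,0],[85,0,0,20,0],[85,0,0,20,0],[85,0,0,20,0],[85,0,0,20,0],[85,0,0,0,0],[85,0,0,0,0]]}}

```text
clock: 4.22
tool_pos: [0.5229, -0.0088, 0.1395]
ee_rot: [-3.118, 0.38, 0.006]
force: [-0.0, 0.1, 0.0]
opening: 0.085
```

```bash
python3 -c "
from h import *
delta([.524,-.0085,.092],-14)
for n in('scene','top'):
    i=eyes.read_camera(n)[:,:,::-1]; 
    p=proj(n,ctrl.read_state()['tool_pos'])[0];print(n,p)
    x,y=(p-[50,45]).astype(int); cv2.imwrite(f'pics/{n}2.png',cv2.resize(i[max(y,0):y+120,x:x+110],None,fx=4,fy=4))
"
```

```text
t 4.22 pos [ 0.5229 -0.0088  0.1395] xang -13.9 q [-0.15  0.05 -0.08  1.44  0.    1.67] F [-0.   0.1  0. ] open 0.085 tilt z [-0.004  0.001 -1.   ]
tool delta mm [ 1.2 -0.5 47.5] yaw 0.1
scene [302.31774733 178.37888897]
top [334.43301881 201.97140699]
```

View pics/scene2.png

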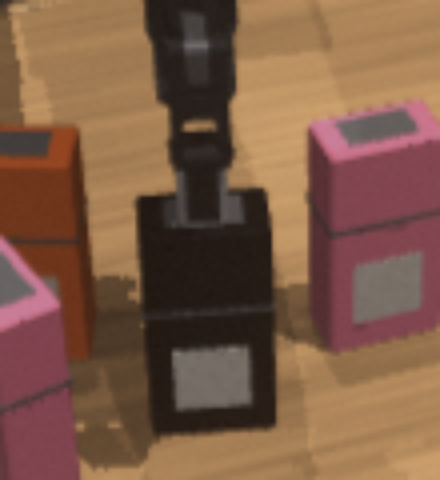

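View pics/top2.png

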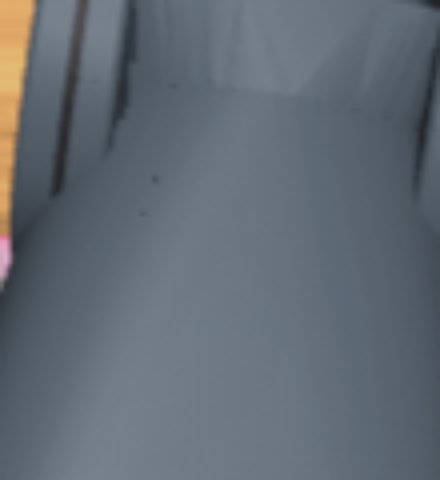

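The scene crop shows the finger laterally centred on the black pack (both about x=204 in the crop), and there is no contact. I'm descending and closing.

Emit:
{"op": "move_arm", "data": {"increments": [[85,1,0,10,0],[85,0,0,12,0],[85,0,0,12,0],[85,0,0,10,0],[85,0,0,3,0],[85,0,0,0,0],[85,0,0,0,0]]}}

```text
clock: 4.9
tool_pos: [0.5252, -0.0095, 0.0938]
ee_rot: [3.118, -0.381, -0.002]
force: [-0.3, -0.3, 0.5]
opening: 0.0849
```

Emit:
{"op": "move_arm", "data": {"increments": [[50,0,0,0,0],[50,0,0,0,0],[50,0,0,0,0],[50,0,0,0,0],[30,0,0,0,0],[30,0,0,0,0],[30,0,0,0,0],[30,0,0,0,0]], "newtons": 50}}

```text
clock: 5.57
tool_pos: [0.5256, -0.0095, 0.0948]
ee_rot: [-3.118, 0.381, -0.001]
force: [-1.8, 1.8, 2.9]
opening: 0.0353
```

```bash
python3 -c "
from h import *
delta([.524,-.0085,.242],-14)
i=eyes.read_camera('scene')[:,:,::-1]; cv2.imwrite('pics/scene3.png',cv2.resize(i[120:280,220:380],None,fx=3.5,fy=3.5))
"
```

```text
t 5.57 pos [ 0.5256 -0.0095  0.0948] xang -13.93 q [-0.15  0.06 -0.16  1.35  0.    1.67] F [-1.8  1.8  2.9] open 0.0353 tilt z [ 0. -0. -1.]
tool delta mm [  -1.7   -0.6 -147.2] yaw 0.07
```

View pics/scene3.png

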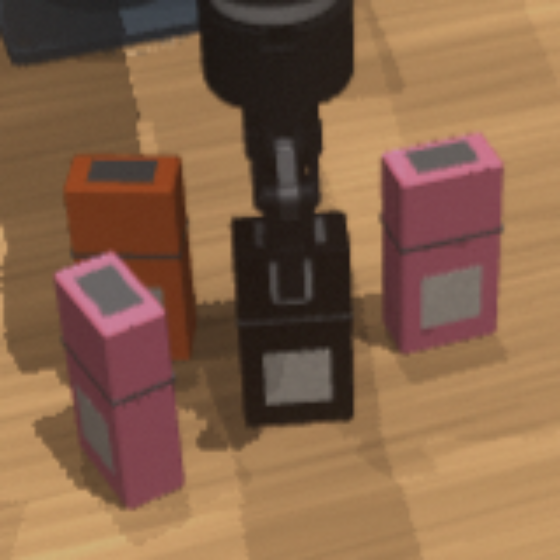

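The grasp is made: opening 35.3 mm, pack upright between the fingers, decoys untouched. Lifting.

Emit:
{"op": "move_arm", "data": {"increments": [[30,0,0,-5,0],[30,0,0,-10,0],[30,0,0,-20,0],[30,0,0,-25,0],[30,0,0,-25,0],[30,0,0,-25,0],[30,0,0,-25,0],[30,0,0,-15,0],[30,0,0,-5,0],[30,0,0,0,0]]}}

```text
clock: 6.45
tool_pos: [0.5266, -0.0097, 0.2513]
ee_rot: [3.118, -0.381, 0.006]
force: [-0.1, -0.3, -3.4]
opening: 0.0352
```

```bash
python3 -c "
from h import *
delta([.5945,.251,.25],23.75)
i=eyes.read_camera('scene')[:,:,::-1]; cv2.imwrite('pics/scene4.png',cv2.resize(i[30:270,220:520],None,fx=2.5,fy=2.5))
"
```

```text
t 6.45 pos [ 0.5266 -0.0097  0.2513] xang -13.94 q [-0.15  0.05  0.15  1.66 -0.    1.67] F [-0.1 -0.3 -3.4] open 0.0352 tilt z [ 0.004 -0.001 -1.   ]
tool delta mm [   3.1 -269.4    1.3] yaw -37.69
```

View pics/scene4.png

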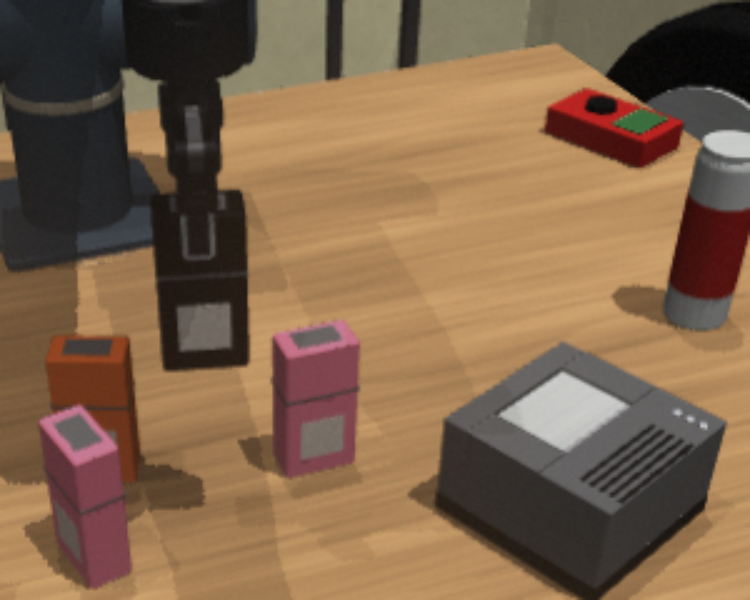

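Emit:
{"op": "move_arm", "data": {"increments": [[30,0,-15,0,0],[30,0,-28,0,0],[30,1,-32,0,0],[30,1,-32,0,0],[30,1,-32,0,0],[30,0,-32,0,0],[30,0,-32,0,0],[30,0,-28,0,0],[30,0,-20,0,0],[30,0,-10,0,0]]}}

```text
clock: 7.33
tool_pos: [0.5904, 0.2457, 0.2458]
ee_rot: [3.118, -0.377, -0.008]
force: [0.3, 0.1, -3.1]
opening: 0.0352
```

Emit:
{"op": "move_arm", "data": {"increments": [[30,0,0,0,-4],[30,0,0,0,-6],[30,0,0,0,-6],[30,0,0,0,-6],[30,0,0,0,-6],[30,0,0,0,-6],[30,0,0,0,-3.7],[30,0,0,0,0],[30,0,0,0,0]]}}

```text
clock: 8.08
tool_pos: [0.5908, 0.2423, 0.2479]
ee_rot: [3.075, 0.643, -0.004]
force: [0.2, 0.1, -2.7]
opening: 0.0353
```

```bash
python3 -c "
from h import *
delta([.5945,.251,.25],23.75)
for n in('scene','top'):
    i=eyes.read_camera(n); cv2.imwrite(f'pics/{n}5.png',i[:,:,::-1])
"
```

```text
t 8.08 pos [0.5908 0.2423 0.2479] xang 23.62 q [ 0.28  0.37  0.5   1.71 -0.    1.44] F [ 0.2  0.1 -2.7] open 0.0353 tilt z [-0.002 -0.001 -1.   ]
tool delta mm [ 6.8 -6.5 -2.1] yaw -0.13
```

View pics/scene5.png

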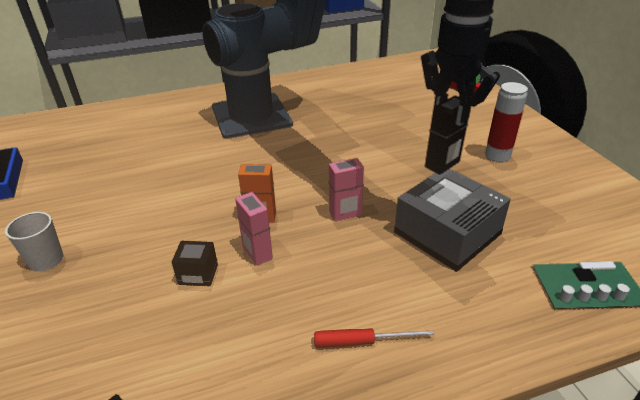

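The pack hangs upright at (447,135), above the charger. I'm correcting the offset and descending until the pack's bottom is about 17 mm above the mouth.

Emit:
{"op": "move_arm", "data": {"increments": [[30,3.5,-3.5,0,0],[30,3.5,-3,5,0],[30,0,0,10,0],[30,0,0,12,0],[30,0,0,10,0],[30,0,0,5,0],[30,0,0,0,0],[30,0,0,0,0],[30,0,0,0,0]]}}

```text
clock: 8.93
tool_pos: [0.5954, 0.252, 0.208]
ee_rot: [-3.074, -0.647, -0.002]
force: [-0.2, -0.1, -2.4]
opening: 0.0352
```

```bash
python3 -c "
from h import *
delta([.5945,.251,.11],23.75)
i=eyes.read_camera('scene')[:,:,::-1]; cv2.imwrite('pics/scene6.png',cv2.resize(i[90:270,380:520],None,fx=4,fy=3.3333*1.2,interpolation=cv2.INTER_CUBIC)[:600])
i=eyes.read_camera('top')[:,:,::-1]; cv2.imwrite('pics/top6.png',cv2.resize(i[90:240,100:260],None,fx=4,fy=4,interpolation=cv2.INTER_CUBIC))
"
```

```text
t 8.93 pos [0.5954 0.252  0.208 ] xang 23.76 q [0.3  0.37 0.43 1.63 0.   1.45] F [-0.2 -0.1 -2.4] open 0.0352 tilt z [ 0.001  0.    -1.   ]
tool delta mm [-1.3  0.5 98. ] yaw 0.01
```

View pics/scene6.png

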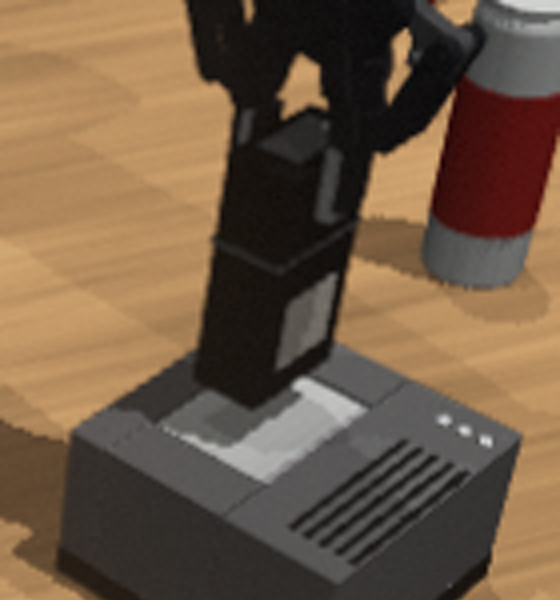

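View pics/top6.png

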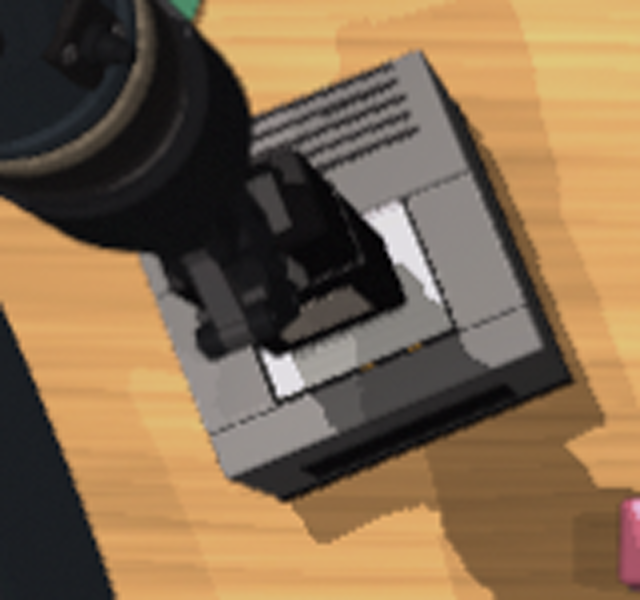

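Run:
```python
from h import *
m=np.radians(23.75);R=np.array([[np.cos(m),np.sin(m)],[-np.sin(m),np.cos(m)]])
for n,b,o,L in(("scene",(.5952,.2499),(380,90),[(198,378),(252,408),(330,355)]),("top",(.5933,.252),(100,90),[(274,352),(403,302)])):
    p=onz(n,(np.array(L,float)+.5)/4-.5+np.array(o),.113)[:,:2]
    print(n,((p-np.array(b))@R.T*1000).round(1))
```

```text
scene [[-18.5 -24.2]
 [ 13.  -25.2]
 [ 13.6  35. ]]
top [[-13.6  30.7]
 [-14.8 -27.7]]
```

The two views put the pack's bottom within about 3 mm of the mouth's middle, against 12 mm spare. I'm nudging 2 mm and pushing down gently.

Emit:
{"op": "move_arm", "data": {"increments": [[30,-1,2,0,0],[30,0,0,6,0],[30,0,0,6,0],[30,0,0,6,0],[30,0,0,6,0],[30,0,0,6,0],[30,0,0,6,0],[30,0,0,4,0],[30,0,0,0,0]]}}

```text
clock: 9.78
tool_pos: [0.5943, 0.2494, 0.1665]
ee_rot: [3.074, 0.647, -0.003]
force: [-1.1, -0.2, 2.0]
opening: 0.0353
```

```bash
python3 -c "
from h import *
delta([.594,.250,.11],23.75)
i=eyes.read_camera('scene')[:,:,::-1]; cv2.imwrite('pics/scene7.png',cv2.resize(i[100:250,380:530],None,fx=4,fy=4,interpolation=cv2.INTER_CUBIC)[:600])
"
```

```text
t 9.78 pos [0.5943 0.2494 0.1665] xang 23.77 q [ 0.29  0.36  0.33  1.54 -0.    1.45] F [-1.1 -0.2  2. ] open 0.0353 tilt z [-0.002 -0.001 -1.   ]
tool delta mm [ 0.1 -0.7 56.5] yaw 0.02
```

View pics/scene7.png

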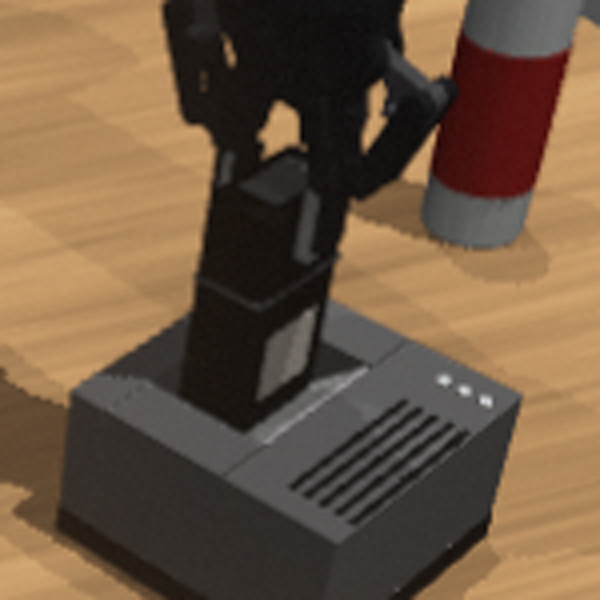

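The pack has entered the mouth near crop (250,420) and the flap is tipping inward behind it. The force is low (about 5 N change). Continuing.

Emit:
{"op": "move_arm", "data": {"increments": [[30,0,0,6,0],[30,0,0,6,0],[30,0,0,6,0],[30,0,0,6,0],[30,0,0,6,0],[30,0,0,6,0],[30,0,0,6,0],[30,0,0,4,0],[30,0,0,0,0],[30,0,0,0,0]]}}

```text
clock: 10.67
tool_pos: [0.5937, 0.2492, 0.1197]
ee_rot: [3.074, 0.647, -0.006]
force: [-2.6, -1.3, -3.4]
opening: 0.0352
```

```bash
python3 -c "
from h import *
delta([.594,.250,.11],23.75)"
```

```text
t 10.67 pos [0.5937 0.2492 0.1197] xang 23.77 q [ 0.29  0.37  0.25  1.45 -0.    1.45] F [-2.6 -1.3 -3.4] open 0.0352 tilt z [-0.004 -0.001 -1.   ]
tool delta mm [ 0.6 -0.6  9.7] yaw 0.02
```

Emit:
{"op": "move_arm", "data": {"increments": [[30,0,0,3,0],[30,0,0,3,0],[30,0,0,2,0],[30,0,0,0,0],[30,0,0,0,0]]}}

```text
clock: 11.08
tool_pos: [0.5949, 0.2496, 0.1132]
ee_rot: [3.074, 0.647, -0.0]
force: [-2.8, -0.8, -2.5]
opening: 0.0355
```

Emit:
{"op": "move_arm", "data": {"increments": [[30,0,0,1,0],[30,0,0,1,0],[30,0,0,0,0],[30,0,0,0,0]]}}

```text
clock: 11.42
tool_pos: [0.595, 0.2496, 0.1114]
ee_rot: [3.074, 0.647, 0.0]
force: [-2.3, -0.1, -2.3]
opening: 0.0354
```

Emit:
{"op": "move_arm", "data": {"increments": [[30,0,0,1,0],[30,0,0,1,0],[30,0,0,0,0],[30,0,0,0,0]]}}

```text
clock: 11.75
tool_pos: [0.5952, 0.2497, 0.1099]
ee_rot: [-3.074, -0.647, -0.001]
force: [-2.1, -1.4, 0.1]
opening: 0.0358
```

Emit:
{"op": "move_arm", "data": {"increments": [[30,0,0,1,0],[30,0,0,0,0],[30,0,0,0,0]]}}

```text
clock: 12.0
tool_pos: [0.5952, 0.2497, 0.1099]
ee_rot: [-3.074, -0.647, -0.002]
force: [-3.9, -1.5, 4.6]
opening: 0.0355
```

The force rises (-2.5 to +4.6 N) with the TCP stopped at z = 0.110, which matches the predicted home height. I'll check with a picture before letting go.

```bash
python3 -c "
from h import *
i=eyes.read_camera('scene')[:,:,::-1]; cv2.imwrite('pics/scene8.png',cv2.resize(i[100:250,380:530],None,fx=4,fy=4,interpolation=cv2.INTER_CUBIC)[:600])
"
```

```text
(no output)
```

View pics/scene8.png

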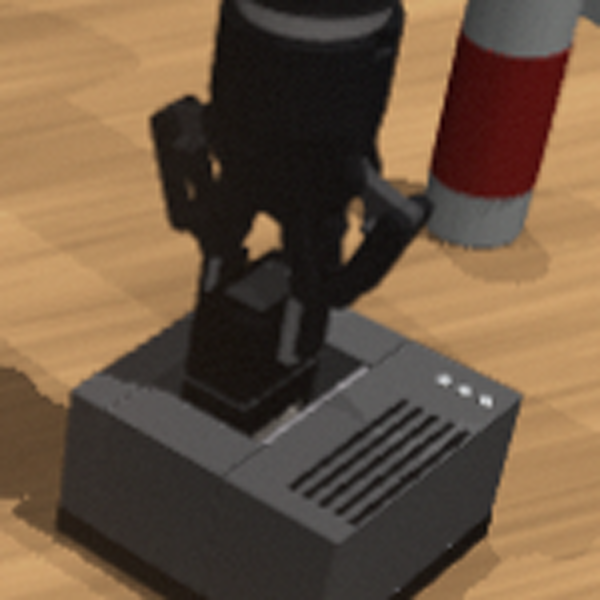

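The pack is deep in the bay: its seam, at crop (240,405), is near the mouth's rim and the flap is down behind it. Releasing.

Emit:
{"op": "move_arm", "data": {"increments": [[45,0,0,0,0],[45,0,0,0,0],[60,0,0,0,0],[60,0,0,0,0],[75,0,0,0,0],[75,0,0,0,0],[75,0,0,0,0]]}}

```text
clock: 12.63
tool_pos: [0.5952, 0.2497, 0.1082]
ee_rot: [-3.074, -0.647, -0.0]
force: [1.3, 0.2, -0.1]
opening: 0.0749
```

```bash
python3 -c "
from h import *
delta([.594,.250,.25],23.75)
i=eyes.read_camera('scene')[:,:,::-1]; cv2.imwrite('pics/scene9.png',cv2.resize(i[100:250,380:530],None,fx=4,fy=4,interpolation=cv2.INTER_CUBIC)[:600])
"
```

```text
t 12.63 pos [0.5952 0.2497 0.1082] xang 23.77 q [0.29 0.37 0.23 1.43 0.   1.45] F [ 1.3  0.2 -0.1] open 0.0749 tilt z [ 0.  0. -1.]
tool delta mm [  -0.9   -0.8 -141.8] yaw 0.02
```

View pics/scene9.png

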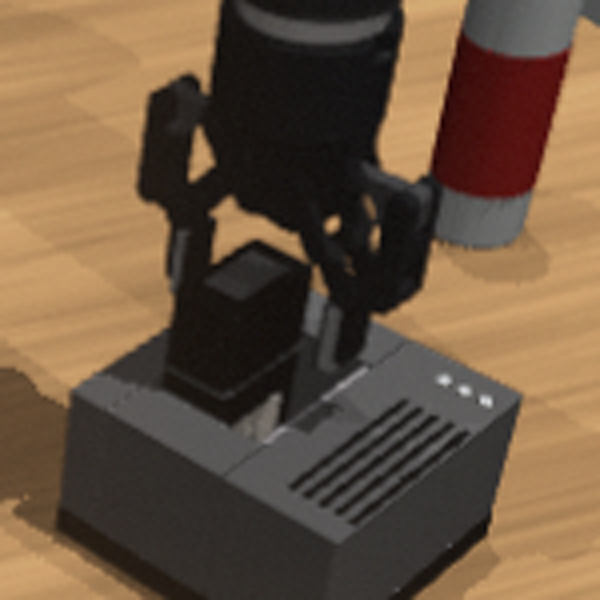

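The pack is free, has slid forward a little as foretold, and stands upright with a gap to both fingers. Moving up and clear.

Emit:
{"op": "move_arm", "data": {"increments": [[75,0,0,-5,0],[75,0,0,-10,0],[75,0,0,-20,0],[75,0,0,-30,0],[75,0,0,-30,0],[75,0,0,-30,0],[75,0,0,-25,0],[75,0,0,-10,0],[75,0,0,0,0]]}}

```text
clock: 13.43
tool_pos: [0.5967, 0.2501, 0.2744]
ee_rot: [-3.073, -0.647, -0.015]
force: [-0.0, 0.3, 0.3]
opening: 0.0751
```

Emit:
{"op": "move_arm", "data": {"increments": [[75,-15,0,0,0],[75,-30,0,0,0],[75,-30,0,0,0],[75,-30,0,0,0],[75,-30,0,0,0],[75,-30,0,0,0],[75,-20,0,0,0],[75,-10,0,0,0],[75,0,0,0,0],[75,0,0,0,0]]}}

```text
clock: 14.27
tool_pos: [0.4164, 0.171, 0.268]
ee_rot: [-3.074, -0.647, -0.001]
force: [-0.3, -0.6, 0.3]
opening: 0.0752
```

```bash
python3 -c "
from h import *
delta([.594,.250,.25],23.75)
i=eyes.read_camera('scene')[:,:,::-1]; cv2.imwrite('pics/scene10.png',i);cv2.imwrite('pics/scene10c.png',cv2.resize(i[100:250,380:530],None,fx=4,fy=4,interpolation=cv2.INTER_CUBIC)[:600])
i=eyes.read_camera('top')[:,:,::-1]; cv2.imwrite('pics/top10.png',i); cv2.imwrite('pics/top10c.png',cv2.resize(i[90:240,100:260],None,fx=4,fy=4,interpolation=cv2.INTER_CUBIC))
"
```

```text
t 14.27 pos [0.4164 0.171  0.268 ] xang 23.76 q [ 0.24 -0.13 -0.    1.7   0.    1.4 ] F [-0.3 -0.6  0.3] open 0.0752 tilt z [ 0.  0. -1.]
tool delta mm [194.4  -0.8  18.1] yaw 0.01
```

View pics/scene10c.png

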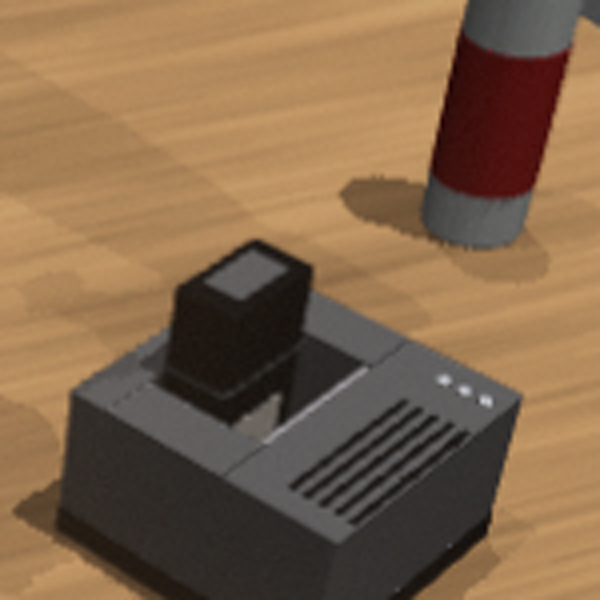

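View pics/top10c.png

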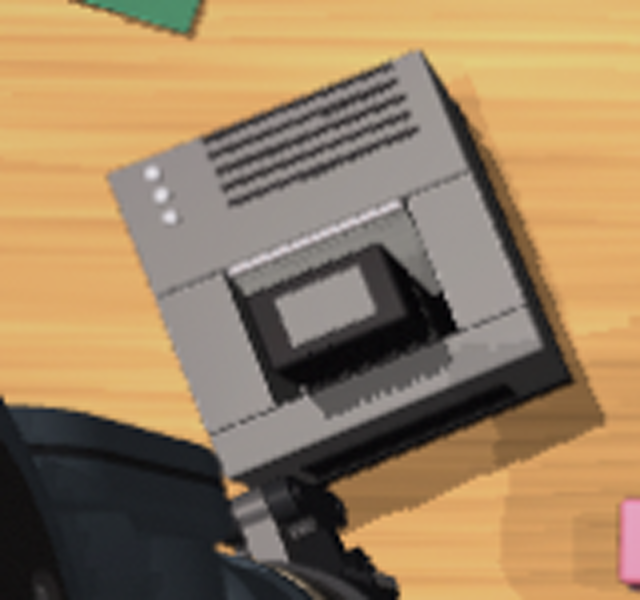

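View pics/scene10.png

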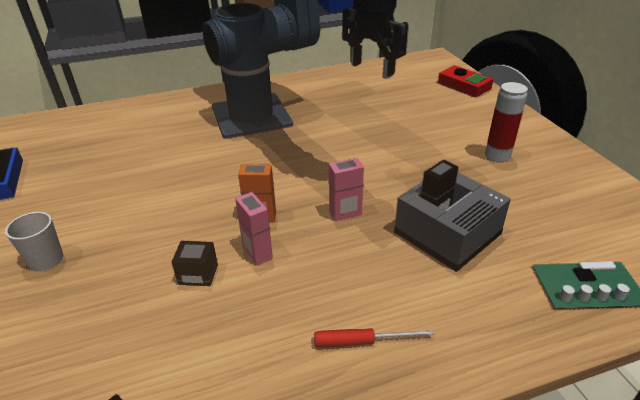

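Pack upright in the bay, label at scene crop (246,273) and top crop (325,305); flap open behind it. Bystanders have not moved. I'll check the top's height.

Run:
```python
from h import *
f=lambda p,o:[(np.array(p,float)+.5)/4-.5+np.array(o)]
X=tri(f((246,273),(380,100)),f((325.5,305.5),(100,90)))[0];print(X)
m=np.radians(23.75);d=X[:2]-[.5943,.251];print(d@[np.cos(m),np.sin(m)],d@[-np.sin(m),np.cos(m)])
L=onz("top",np.array([f(p,(100,90))[0] for p in[(274,297),(360,265),(378,312),(290,348)]]),X[2])
e=L[0]+L[1]-L[2]-L[3];print(np.degrees(np.arctan2(e[1],e[0])))
a=cv2.imread('pics/scene0.png').astype(int);b=cv2.imread('pics/scene10.png').astype(int)
print("short pack diff",np.abs(a-b)[235:290,165:225].mean())
```

```text
[0.58281876 0.24521224 0.14088587]
-0.012839907490046846 -0.0006735715046812304
21.08410107578574
short pack diff 1.2134343434343435
```

The top is at z = 0.141 m (0.140 expected when home), and the pack is about 12 mm forward, as allowed. Handing in.

```bash
python3 -c "
from bench import job
print(job.finish_job())"
```

```text
the job is handed in; nothing more can be done
None
```

The tall battery pack is home in the charger, and I handed the job in at about 14.4 s. I gripped it near the top with 50 N, carried it over to the charger and pushed it down through the flap in hand. I let go once the force rose and the tool stopped at z = 0.110 m, the height I had predicted for home. The arm then moved clear.

**Final checks:**
- **Height:** the pack's top measured 0.141 m from two views, against 0.140 m expected when it is home. It stands upright with the flap open behind it.
- **Position:** after release the flap slid it about 12 to 13 mm forward of the aim point, which matches the slide your description allows.
- **Angle:** the pack's label read about 21° against the charger's 23.75°, within how well I can pick the label's corners by hand.
- **Bystanders:** the short pack showed no change between the first and last pictures, and the pink and orange look-alikes looked unmoved.

The two cameras disagreed by about 2 mm on where the bay is, so I aimed between them. No check failed.

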